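Find the free access panel and push it open

TASK

Four identical access panels lie flush in the top of the low grey instrument housing; three are locked from inside and stay firm, one is free and rocks like a see-saw when pressed towards either end. Press the panels with the fingertips to find the free one, then push one end of it down into the housing as far as it goes and leave it standing open by itself. Do not force anything, pick nothing up, and leave the things around undisturbed.

Things in the scene. Friction and masses are not known exactly. Their poses are not given: they have to be found in the camera images.
- housing: fixed grey instrument housing, 150 mm deep (its x) by 332 mm wide (its y) by 90 mm high, hollow inside; origin at the centre of its underside, z up, x away from the robot at yaw 0; position and yaw (within 0.3 rad) change. Four identical grey panels with blue ribs lie flush in its top in a row, centres at its y = +117, +39, -39, -117 mm (panel 1 to 4, left to right from the robot)
- panel_1 (a joint): tilt of panel 1 in rad: 0 flush, positive when its near (robot side) end is down, negative when its far end is down; stops at -0.9 and 0.9, where the lower end is 43 mm below the housing top and the other end as far above. No spring: the free panel stays where it is left; pressed 30 mm from the pivot line it moves at about 2 to 5 N. A locked one gives less than 2 mm; which is free changes
- panel_1_center (a point): centre of the top face of panel 1, 90 mm above the bench; panel 110 mm long (point's x, away from the robot), 62 mm wide (y), 6 mm thick (z out of its top). It is pivoted like a see-saw on a line along y, 3 mm under this point (small dark screws mark it); pressing on that line moves nothing
- panel_1_near (a point): point on the top face of panel 1, on the blue ribbed pad at its end nearer the robot, 32 mm from the pivot line (23 mm from the panel's end); moves with the panel
- panel_1_far (a point): point on the top face of panel 1, on the blue ribbed pad at its end farther from the robot, 32 mm from the pivot line (23 mm from the panel's end); moves with the panel
- panel_2 (a joint): tilt of panel 2 in rad: 0 flush, positive when its near (robot side) end is down, negative when its far end is down; stops at -0.9 and 0.9, where the lower end is 43 mm below the housing top and the other end as far above. No spring: the free panel stays where it is left; pressed 30 mm from the pivot line it moves at about 2 to 5 N. A locked one gives less than 2 mm; which is free changes
- panel_2_center (a point): centre of the top face of panel 2, 90 mm above the bench; panel 110 mm long (point's x, away from the robot), 62 mm wide (y), 6 mm thick (z out of its top). It is pivoted like a see-saw on a line along y, 3 mm under this point (small dark screws mark it); pressing on that line moves nothing
- panel_2_near (a point): point on the top face of panel 2, on the blue ribbed pad at its end nearer the robot, 32 mm from the pivot line (23 mm from the panel's end); moves with the panel
- panel_2_far (a point): point on the top face of panel 2, on the blue ribbed pad at its end farther from the robot, 32 mm from the pivot line (23 mm from the panel's end); moves with the panel
- panel_3 (a joint): tilt of panel 3 in rad: 0 flush, positive when its near (robot side) end is down, negative when its far end is down; stops at -0.9 and 0.9, where the lower end is 43 mm below the housing top and the other end as far above. No spring: the free panel stays where it is left; pressed 30 mm from the pivot line it moves at about 2 to 5 N. A locked one gives less than 2 mm; which is free changes
- panel_3_center (a point): centre of the top face of panel 3, 90 mm above the bench; panel 110 mm long (point's x, away from the robot), 62 mm wide (y), 6 mm thick (z out of its top). It is pivoted like a see-saw on a line along y, 3 mm under this point (small dark screws mark it); pressing on that line moves nothing
- panel_3_near (a point): point on the top face of panel 3, on the blue ribbed pad at its end nearer the robot, 32 mm from the pivot line (23 mm from the panel's end); moves with the panel
- panel_3_far (a point): point on the top face of panel 3, on the blue ribbed pad at its end farther from the robot, 32 mm from the pivot line (23 mm from the panel's end); moves with the panel
- panel_4 (a joint): tilt of panel 4 in rad: 0 flush, positive when its near (robot side) end is down, negative when its far end is down; stops at -0.9 and 0.9, where the lower end is 43 mm below the housing top and the other end as far above. No spring: the free panel stays where it is left; pressed 30 mm from the pivot line it moves at about 2 to 5 N. A locked one gives less than 2 mm; which is free changes
- panel_4_center (a point): centre of the top face of panel 4, 90 mm above the bench; panel 110 mm long (point's x, away from the robot), 62 mm wide (y), 6 mm thick (z out of its top). It is pivoted like a see-saw on a line along y, 3 mm under this point (small dark screws mark it); pressing on that line moves nothing
- panel_4_near (a point): point on the top face of panel 4, on the blue ribbed pad at its end nearer the robot, 32 mm from the pivot line (23 mm from the panel's end); moves with the panel
- panel_4_far (a point): point on the top face of panel 4, on the blue ribbed pad at its end farther from the robot, 32 mm from the pivot line (23 mm from the panel's end); moves with the panel
- cup: bystander on the bench, loose: white 100 ml sample cup with a red screw lid, 70 mm wide, 72 mm high; origin at the centre of its underside
- mug: bystander on the bench, loose: black and white mug, 82 mm wide (114 mm with handle), 97 mm high; origin at the centre of its underside
- bottle: bystander on the bench, loose: black reagent bottle, 32 mm wide, 64 mm high; origin at the centre of its underside
- pen: bystander on the bench, loose: blue marker pen lying down, 134 mm long, 12 mm thick; origin at the centre of its underside

How it is judged:
On the way:
1. one panel has rocked under a press (tilted more than 0.12 rad) (((value of joint panel_1 above 0.12 rad or value of joint panel_1 below -0.12 rad) or (value of joint panel_2 above 0.12 rad or value of joint panel_2 below -0.12 rad) or (value of joint panel_3 above 0.12 rad or value of joint panel_3 below -0.12 rad) or (value of joint panel_4 above 0.12 rad or value of joint panel_4 below -0.12 rad))), for 0.05 s.
At the end, for the whole second after the job is handed in: the free panel stands open, tilted more than 0.7 rad (of 0.9) either way, and is at rest, released by the robot ((((value of joint panel_1 above 0.7 rad or value of joint panel_1 below -0.7 rad) and velocity of joint panel_1 between -0.05 and 0.05 rad/s) or ((value of joint panel_2 above 0.7 rad or value of joint panel_2 below -0.7 rad) and velocity of joint panel_2 between -0.05 and 0.05 rad/s) or ((value of joint panel_3 above 0.7 rad or value of joint panel_3 below -0.7 rad) and velocity of joint panel_3 between -0.05 and 0.05 rad/s) or ((value of joint panel_4 above 0.7 rad or value of joint panel_4 below -0.7 rad) and velocity of joint panel_4 between -0.05 and 0.05 rad/s))); the robot touches nothing.
It fails at once if the cup was moved by more than 20 mm or lifted (distance of cup from where it was at the start of the episode above 0.02 m).
It fails at once if the mug was moved by more than 20 mm or lifted (distance of mug from where it was at the start of the episode above 0.02 m).
It fails at once if the bottle was moved by more than 20 mm or lifted (distance of bottle from where it was at the start of the episode above 0.02 m).
It fails at once if the pen was moved by more than 20 mm or lifted (distance of pen from where it was at the start of the episode above 0.02 m).
It fails at once if the housing or one of its panels was pressed with more than 60 N (contact force between the arm and housing above 60 N).
It also fails if it takes over 38 s, if anything falls off the work surface, if the arm or the gripper's body presses on something with over 40 N, if the wrist force passes 120 N, or if a joint passes its speed limit or range.

ROBOT

A 6-joint arm with a two-finger parallel gripper is mounted at the origin on a cart in front of the work surface, level with it; the furniture and walls round the work are solid. World frame = base frame: x ahead of the robot, y to its left, z up, the work surface at z = 0. Lengths are in m, angles in rad, forces in N, time in s.
With the tool pointing down it reaches from about 0.35 to 0.775 m from the base axis. Payload 7.3 kg.
Tool frame: the origin (TCP) lies at the very end of the fingers, on their centre line; the grasp point (between the pads) lies 19 mm behind it (robot.tcp_to_grasp is the distance from the TCP to the grasp point, in m); z points along the fingers, y is the direction in which the jaws open and shut (so a half turn about z gives the same grasp; the last joint's range is limited). The gripper opens to 92 mm and grips with 3 to 60 N. Pads are 19 mm wide; open, the fingers measure 130 mm over their backs; the gripper's body (75 mm by 190 mm) begins 47 mm behind the grasp point.
Start: joints at [1.172, 0.342, 1.524, -0, 1.275, -0.146], TCP at [0.131, 0.508, 0.227] pointing down, gripper open.
Joint ranges: [-2.53, 2.53], [-0.77, 2.02], [0.04, 2.7], [-1, 4.14], [0.28, 2.66], [-3.11, 3.11]. Speed limits (rad/s): [2.57, 2.57, 3.14, 3.14, 3.14, 3.14].

INTERFACE

Orientations are given as [roll, pitch, yaw] about the fixed x, y, z axes, in that order (R = Rz(yaw) Ry(pitch) Rx(roll)).
In Python, from cell import robot gives the robot as it stands.
- The arm moves only by the tool arm_command, never from a script. Its argument "motion" is a list that holds one entry, the list of rows, each a list of 7 numbers: the turn, a rotation vector about the tool's x, y, z in units of 90 degrees (1.0 is 90 degrees), then the shift along the tool's x, y, z in units of 30 cm (1.0 is 30 cm), then the opening, from -1 (shut) to 1 (fully open). In form: [[[wx, wy, wz, tx, ty, tz, grip], ...]]. A call has 1 to 8 rows; each row is the pose to reach, as a shift and turn from the pose commanded when the call began, along the tool's axes at that moment; what a row does not reach only later rows make up. A row lasts 1/10 s, in which the tool goes at most 50 mm and 8.59 degrees, less where a joint would pass 70% of its speed; a pose out of reach is approached as far as the arm can. A call with a number of a shift or a turn outside -1 to 1 is refused whole. A call with a gripper value outside its range is refused whole. The fingers move at their own pace and stop on an object; "grip_force" is the grip in N (left out, the last holds). Time passes only in rows, so rows that repeat a pose let the fingers close. It gives the time, the measured TCP pose, the force and the opening at its end, in the units of the state.
- robot.observe(): the state, without advancing time (a new reading comes with each control period).
- robot.read_camera(name): name is "scene" or "side" or "wrist"; returns a dict with "image" (384x512x3 uint8, red, green, blue), "z_map" (384x512 float32, m along the optical axis (not along the pixel's ray), 0 where there is no reading), "fov_y" (degrees; the focal length in pixels is half the picture's height over the tangent of half this angle, whatever the lens; pixels are square), "cx", "cy" (the principal point, pixels), "cam_to_world" (4x4, takes a point from camera to world coordinates). Camera axes: x right, y down, z forward; pixel columns grow to the right and rows downward; lengths in m; the calibration is good to about 2 mm. A picture is of the moment at which its call begins.
- robot.hand_in(): hands the job in, once; it reports no verdict.
The state is a dict: "time": time; "qpos": joint angles; "qvel": joint speeds; "joint_efforts": joint torques, N m; "tool_pos": TCP position; "tool_rot": TCP orientation; "contact_force": force on the tool from outside, world axes, zero at the start; "torque": the same for the moment, N m; "opening": finger opening in m.
Only numpy, scipy, OpenCV 4.12 (cv2) and the standard library are available. Lean on these libraries where they do the work, as an engineer would, in place of code of your own. Each camera call takes 0.05 s, during which the arm holds its last target.

## Working session

There is one attempt and no reset: what is moved stays moved. The work goes in short steps, Python scripts to look and compute and a tool call to move; the robot and the scene stay as the last step left them, time stands still between calls to the robot, and variables do not carry over. Pictures are saved under pics/ and viewed, and the job is handed in when it is done.

Besides the shell and the picture viewer there is one more tool, called after "Request:" by a JSON object that holds its "op" and its "data". arm_command: Moves the arm, as the interface text tells. Its arguments: {"type":"object","properties":{"motion":{"type":"array"},"grip_force":{"type":"number"}},"required":["motion"]}

```bash
ls; mkdir -p pics
python3 - <<'E'
from cell import robot
import cv2,numpy as np
for n in ["scene","side","wrist"]:
    c=robot.read_camera(n); cv2.imwrite(f"pics/a_{n}.png",c["image"][:,:,::-1]); np.savez(f"a_{n}.npz",**c)
s=robot.observe(); print({k:np.round(v,3) for k,v in s.items()})
E
```

```text
pics
{'time': np.float64(0.15), 'qpos': array([ 1.172,  0.343,  1.525, -0.   ,  1.275, -0.146]), 'qvel': array([-0.   , -0.002, -0.002, -0.001, -0.   ,  0.001]), 'joint_efforts': array([ 1.0000e-03, -4.3148e+01, -2.4436e+01,  7.2000e-02,  5.4000e-02,
       -0.0000e+00]), 'tool_pos': array([0.131, 0.508, 0.226]), 'tool_rot': array([-3.14 , -0.   ,  2.889]), 'contact_force': array([-0.423, -0.2  ,  0.207]), 'torque': array([0.039, 0.02 , 0.002]), 'opening': np.float64(0.092)}
```

View pics/a_scene.png

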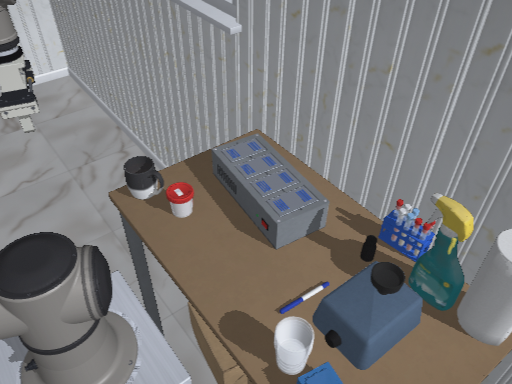

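View pics/a_side.png

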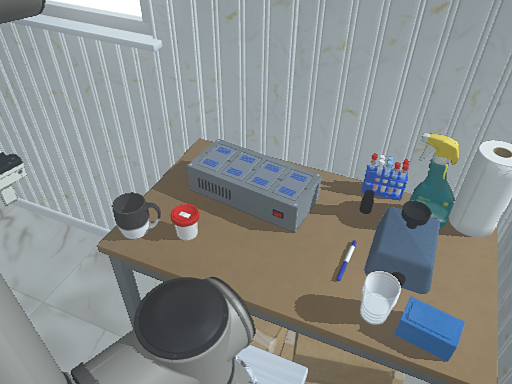

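View pics/a_wrist.png

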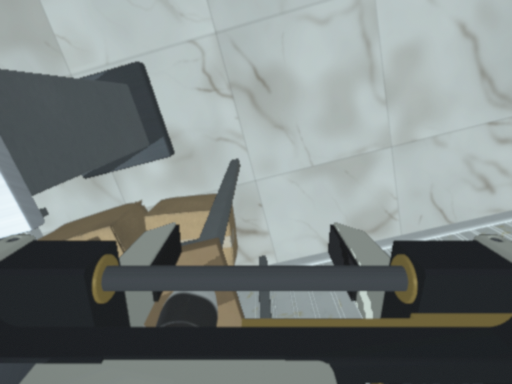

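The scene view shows the housing at about px (215–325, 130–245) with eight blue pads. The mug (140,178) and cup (180,198) stand to its left and front, the pen is at (305,297) and the bottle at (369,248). Next I'll measure the pads.

```bash
cat > h.py <<'E'
import numpy as np,cv2
def load(n): return dict(np.load(n))
def f(c): return 192/np.tan(np.radians(float(c["fov_y"]))/2)
def ray(c,u,v,z):
    F=f(c);d=np.array([(u-c["cx"])/F,(v-c["cy"])/F,1.]);T=c["cam_to_world"]
    d=T[:3,:3]@d;o=T[:3,3];return o+d*(z-o[2])/d[2]
def pt(c,u,v):
    F=f(c);z=c["z_map"][int(round(v)),int(round(u))];T=c["cam_to_world"]
    return T[:3,:3]@(np.array([(u-c["cx"])/F,(v-c["cy"])/F,1.])*z)+T[:3,3]
def blue(c,box,lo=40):
    im=c["image"].astype(int);m=((im[:,:,2]-im[:,:,0])>lo).astype(np.uint8)
    k=np.zeros_like(m);u0,u1,v0,v1=box;k[v0:v1,u0:u1]=1;m*=k
    m=cv2.morphologyEx(m,cv2.MORPH_CLOSE,np.ones((3,3),np.uint8))
    n,_,st,ce=cv2.connectedComponentsWithStats(m)
    return [(ce[i],st[i,4]) for i in range(1,n) if st[i,4]>25]
E
python3 - <<'E'
from h import *
for n,b in [("scene",(210,330,130,225)),("side",(190,325,135,205))]:
    c=load(f"a_{n}.npz"); P=[]
    print(n)
    for ce,a in blue(c,b):
        p=ray(c,*ce,.09);P.append(p); print(np.round(ce,1),a,np.round(p,3),np.round(pt(c,*ce)[2],3))
    P=np.array(P); 
    if len(P)==8:
        m=P.mean(0);print("mean",m); u,s,v=np.linalg.svd((P-m)[:,:2]);print(v[0],np.arctan2(v[0,1],v[0,0])); 
        a=np.arctan(-v[0,0]/v[0,1]);R=np.array([[np.cos(a),np.sin(a)],[-np.sin(a),np.cos(a)]])
        print("yaw",a);print(np.round((P-m)[:,:2]@R.T,3))
for (u,v) in [(140,160),(157,183),(180,192),(369,245),(305,297)]:
    print(u,v,np.round(pt(load("a_scene.npz"),u,v),3))
E
```

```text
scene
[254.1 145.7] 76 [0.618 0.251 0.09 ] 0.091
[233.  153.1] 83 [0.551 0.259 0.09 ] 0.092
[269.  160.6] 80 [0.609 0.175 0.09 ] 0.092
[247.5 168.6] 94 [0.543 0.182 0.09 ] 0.091
[285.2 177.4] 98 [0.599 0.097 0.09 ] 0.091
[263.5 186. ] 101 [0.533 0.104 0.09 ] 0.09
[303.1 195. ] 108 [0.59 0.02 0.09] 0.088
[280.8 204.7] 110 [0.524 0.027 0.09 ] 0.091
mean [0.57083559 0.13920606 0.09      ]
[-0.11837898 -0.99296849] -1.6894535487458198
yaw -0.11865722195092303
[[ 0.033  0.117]
 [-0.034  0.116]
 [ 0.033  0.04 ]
 [-0.033  0.039]
 [ 0.033 -0.039]
 [-0.033 -0.04 ]
 [ 0.033 -0.116]
 [-0.033 -0.117]]
side
[223.8 150.3] 73 [0.617 0.251 0.09 ] 0.091
[247.  158.6] 75 [0.608 0.175 0.09 ] 0.093
[210.5 162.5] 78 [0.551 0.259 0.09 ] 0.089
[272.1 167.5] 81 [0.599 0.097 0.09 ] 0.091
[234.7 171.5] 86 [0.542 0.182 0.09 ] 0.088
[298.3 176.8] 88 [0.59  0.019 0.09 ] 0.089
[259.9 180.9] 91 [0.534 0.105 0.09 ] 0.093
[287.1 191. ] 96 [0.524 0.027 0.09 ] 0.09
mean [0.57078676 0.13940665 0.09      ]
[0.11668576 0.99316888] 1.453844136225016
yaw -0.11695219056988053
[[ 0.033  0.116]
 [ 0.033  0.04 ]
 [-0.033  0.116]
 [ 0.033 -0.039]
 [-0.033  0.039]
 [ 0.033 -0.117]
 [-0.033 -0.038]
 [-0.033 -0.117]]
140 160 [0.339 0.389 0.084]
157 183 [0.367 0.37  0.001]
180 192 [0.366 0.23  0.069]
369 245 [ 0.626 -0.169  0.054]
305 297 [ 0.437 -0.164  0.011]
```

Both views agree to about 1 mm: housing centre (0.571, 0.139), yaw -0.118, pad heights about 0.09. I'll press the near pads with the jaws shut and the jaw axis along the housing's y, so the gripper body stays clear of the end that rises.

```bash
cat >> h.py <<'E'
from scipy.spatial.transform import Rotation as Ro
C=np.array([.571,.139]);A=-.118
def H(x,y,z): 
    c,s=np.cos(A),np.sin(A);return np.array([C[0]+c*x-s*y,C[1]+s*x+c*y,z])
def plan(target,yaw=np.pi+A):
    from cell import robot
    s=robot.observe();R=Ro.from_euler("xyz",s["tool_rot"]);G=Ro.from_euler("xyz",[np.pi,0,yaw])
    print("t",s["time"],"pos",np.round(s["tool_pos"],4),"F",np.round(s["contact_force"],1),"turn",np.round((R.inv()*G).as_rotvec()/(np.pi/2),4),"shift",np.round(R.inv().apply(target-s["tool_pos"])/.3,4))
E
python3 - <<'E'
from h import *
for i,y in enumerate([.117,.039,-.039,-.117]): print(i+1,H(-.033,y,.1))
plan(H(-.033,.117,.13))
E
```

```text
1 [0.55200346 0.25907136 0.1       ]
2 [0.54282081 0.18161377 0.1       ]
3 [0.53363815 0.10415617 0.1       ]
4 [0.5244555  0.02669858 0.1       ]
t 0.15 pos [0.1312 0.508  0.2262] F [-0.4 -0.2  0.2] turn [-0.0007 -0.0001 -0.0858] shift [-1.5658 -0.4524  0.3211]
```

Request:
{"op": "arm_command", "data": {"motion": [[[0, 0, -0.086, -0.95, -0.27, 0.05, -1], [0, 0, -0.086, -0.95, -0.27, 0.05, -1], [0, 0, -0.086, -0.95, -0.27, 0.05, -1], [0, 0, -0.086, -0.95, -0.27, 0.05, -1], [0, 0, -0.086, -0.95, -0.27, 0.05, -1], [0, 0, -0.086, -0.95, -0.27, 0.05, -1], [0, 0, -0.086, -0.95, -0.27, 0.05, -1], [0, 0, -0.086, -0.95, -0.27, 0.05, -1]]]}}

```text
time: 0.95
tool_pos: [0.3874, 0.3579, 0.2112]
tool_rot: [-3.141, -0.001, 3.021]
contact_force: [0.2, 0.2, 0.4]
opening: 0.0323
```

```bash
python3 -c "
from h import *
plan(H(-.033,.117,.12))"
```

```text
t 0.95 pos [0.3874 0.3579 0.2112] F [0.2 0.2 0.4] turn [-0.0003 -0.0008 -0.0016] shift [-0.5847 -0.2609  0.3034]
```

Request:
{"op": "arm_command", "data": {"motion": [[[0, 0, 0, -0.58, -0.26, 0.15, -1], [0, 0, 0, -0.58, -0.26, 0.15, -1], [0, 0, 0, -0.58, -0.26, 0.15, -1], [0, 0, 0, -0.58, -0.26, 0.15, -1], [0, 0, 0, -0.58, -0.26, 0.3, -1], [0, 0, 0, -0.58, -0.26, 0.3, -1], [0, 0, 0, -0.58, -0.26, 0.3, -1]]]}}

```text
time: 1.65
tool_pos: [0.5489, 0.2621, 0.1217]
tool_rot: [-3.141, -0.003, 3.026]
contact_force: [0.2, 0.2, 0.4]
opening: 0.0001
```

Run:
```python
from h import *
plan(H(-.033,.117,.091))
from cell import robot
c=robot.read_camera("side");cv2.imwrite("pics/b.png",c["image"][:,:,::-1])
```

```text
t 1.65 pos [0.5489 0.2621 0.1217] F [0.2 0.2 0.4] turn [-0.0004 -0.0017  0.0015] shift [-0.0118 -0.0087  0.1023]
```

View pics/b.png

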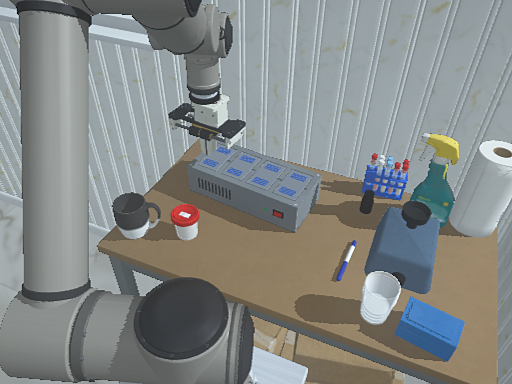

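The shut fingers are above panel 1's near pad (≈(208,155)) and nothing else is close. I'll bring them down gently.

Request:
{"op": "arm_command", "data": {"motion": [[[0, 0, 0, -0.005, -0.005, 0.05, -1], [0, 0, 0, -0.005, -0.005, 0.09, -1], [0, 0, 0, -0.005, -0.005, 0.1, -1], [0, 0, 0, -0.005, -0.005, 0.107, -1], [0, 0, 0, -0.005, -0.005, 0.107, -1]]]}}

```text
time: 2.2
tool_pos: [0.552, 0.2596, 0.0903]
tool_rot: [3.141, 0.001, 3.024]
contact_force: [0.2, -0.7, 0.1]
opening: 0.0004
```

```bash
python3 -c "
from h import *
plan(H(-.033,.117,.086))"
```

```text
t 2.2 pos [0.552  0.2596 0.0903] F [ 0.2 -0.7  0.1] turn [0.0004 0.0004 0.0005] shift [-0.0003 -0.0016  0.0142]
```

Request:
{"op": "arm_command", "data": {"motion": [[[0, 0, 0, 0, 0, 0.005, -1], [0, 0, 0, 0, 0, 0.01, -1], [0, 0, 0, 0, 0, 0.01, -1]]]}}

```text
time: 2.5
tool_pos: [0.5522, 0.2595, 0.0899]
tool_rot: [3.14, 0.002, 3.024]
contact_force: [-6.3, -1.0, 18.7]
opening: 0.0005
```

Panel 1 is locked: 18.7 N and no give. Next is panel 2, 78 mm along −y.

Request:
{"op": "arm_command", "data": {"motion": [[[0, 0, 0, 0, 0, -0.05, -1], [0, 0, 0, 0, -0.13, -0.05, -1], [0, 0, 0, 0, -0.26, -0.05, -1], [0, 0, 0, 0, -0.26, -0.04, -1], [0, 0, 0, 0, -0.26, -0.02, -1], [0, 0, 0, 0, -0.26, -0.01, -1], [0, 0, 0, 0, -0.26, 0, -1], [0, 0, 0, 0, -0.26, 0, -1]]]}}

```text
time: 3.3
tool_pos: [0.5431, 0.1821, 0.0897]
tool_rot: [-3.141, 0.002, 3.026]
contact_force: [-9.1, -4.9, 26.0]
opening: 0.0005
```

```bash
python3 -c "
from h import *
plan(H(-.033,.039,.084))"
```

```text
t 3.3 pos [0.5431 0.1821 0.0897] F [-9.1 -4.9 26. ] turn [-0.0004  0.0013  0.0014] shift [ 0.0006 -0.0018  0.0191]
```

Panel 2 is locked too: 26 N, still flush. On to panel 3, pressing 1 mm less deep.

Request:
{"op": "arm_command", "data": {"motion": [[[0, 0, 0, 0, 0, -0.05, -1], [0, 0, 0, 0, -0.13, -0.05, -1], [0, 0, 0, 0, -0.26, -0.05, -1], [0, 0, 0, 0, -0.26, -0.04, -1], [0, 0, 0, 0, -0.26, -0.02, -1], [0, 0, 0, 0, -0.26, -0.01, -1], [0, 0, 0, 0, -0.26, -0.003, -1], [0, 0, 0, 0, -0.26, -0.003, -1]]]}}

```text
time: 4.1
tool_pos: [0.5335, 0.1052, 0.0871]
tool_rot: [3.141, -0.0, 3.025]
contact_force: [0.3, -0.6, 0.9]
opening: 0.0009
```

```bash
python3 -c "
from h import *
plan(H(-.033,-.039,.084))"
```

```text
t 4.1 pos [0.5335 0.1052 0.0871] F [ 0.3 -0.6  0.9] turn [ 0.0001 -0.0003  0.0011] shift [-0.0007 -0.0034  0.0103]
```

Panel 3 gives: 3 mm down at about 1 N. I'll push on slowly.

Request:
{"op": "arm_command", "data": {"motion": [[[0, 0, 0, 0, 0, 0.01, -1], [0, 0, 0, 0, 0, 0.02, -1], [0, 0, 0, 0, 0, 0.03, -1], [0, 0, 0, 0, 0, 0.03, -1]]]}}

```text
time: 4.5
tool_pos: [0.5336, 0.1042, 0.0782]
tool_rot: [3.142, -0.0, 3.024]
contact_force: [0.3, 1.5, 1.1]
opening: 0.0005
```

Run:
```python
from h import *
plan(H(-.033,-.039,.064))
from cell import robot
c=robot.read_camera("side");cv2.imwrite("pics/c.png",cv2.resize(c["image"][100:260,150:370,::-1],None,fx=3,fy=3))
```

```text
t 4.5 pos [0.5336 0.1042 0.0782] F [0.3 1.5 1.1] turn [ 0.     -0.0001  0.0002] shift [-0.0002 -0.0002  0.0473]
```

View pics/c.png

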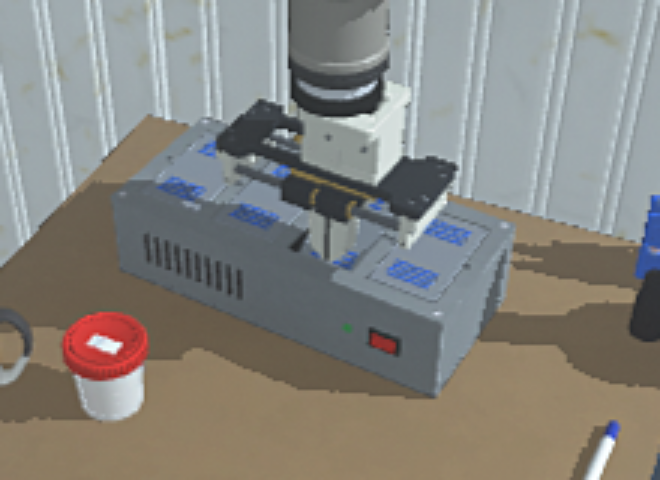

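Panel 3's near end has sunk visibly under the fingers at crop (330,255). The gripper body is clear, so I'll continue.

Request:
{"op": "arm_command", "data": {"motion": [[[0, 0, 0, 0, 0, 0.01, -1], [0, 0, 0, 0, 0, 0.02, -1], [0, 0, 0, 0, 0, 0.025, -1], [0, 0, 0, 0, 0, 0.03, -1], [0, 0, 0, 0, 0, 0.035, -1], [0, 0, 0, 0, 0, 0.035, -1]]]}}

```text
time: 5.15
tool_pos: [0.5333, 0.1041, 0.0677]
tool_rot: [-3.141, -0.001, 3.024]
contact_force: [-1.6, 0.7, 2.3]
opening: 0.0006
```

Request:
{"op": "arm_command", "data": {"motion": [[[0, 0, 0, 0, 0, 0.005, -1], [0, 0, 0, 0, 0, 0.01, -1], [0, 0, 0, 0, 0, 0.01, -1]]]}}

```text
time: 5.45
tool_pos: [0.5334, 0.1042, 0.0649]
tool_rot: [3.142, -0.0, 3.024]
contact_force: [-1.4, -0.2, 2.4]
opening: 0.0
```

Request:
{"op": "arm_command", "data": {"motion": [[[0, 0, 0, 0, 0, 0.005, -1], [0, 0, 0, 0, 0, 0.007, -1], [0, 0, 0, 0, 0, 0.007, -1]]]}}

```text
time: 5.75
tool_pos: [0.5339, 0.1042, 0.0641]
tool_rot: [3.141, 0.001, 3.024]
contact_force: [-4.3, -0.1, 11.1]
opening: 0.0004
```

The force rose to 11 N at the depth predicted for the stop. I'll retract straight up and check.

Request:
{"op": "arm_command", "data": {"motion": [[[0, 0, 0, 0, 0, -0.03, -1], [0, 0, 0, 0, 0, -0.1, -1], [0, 0, 0, 0, 0, -0.2, -1], [0, 0, 0, 0, 0, -0.35, -1], [0, 0, 0, 0, 0, -0.45, -1], [0, 0, 0, 0, 0, -0.5, -1], [0, 0, 0, 0, 0, -0.5, -1]]]}}

```text
time: 6.45
tool_pos: [0.5348, 0.1042, 0.2154]
tool_rot: [3.141, 0.005, 3.024]
contact_force: [-0.3, -0.0, 0.4]
opening: 0.0003
```

Run:
```python
from h import *
from cell import robot
plan(H(-.033,-.039,.25))
for n,(u0,u1,v0,v1) in [("side",(150,370,100,260)),("scene",(120,340,110,270))]:
    c=robot.read_camera(n);np.savez(f"d_{n}.npz",**c);cv2.imwrite(f"pics/d_{n}.png",cv2.resize(c["image"][v0:v1,u0:u1,::-1],None,fx=3,fy=3))
```

```text
t 6.45 pos [0.5348 0.1042 0.2154] F [-0.3 -0.   0.4] turn [0.0006 0.0033 0.0002] shift [ 0.0033 -0.0006 -0.1153]
```

View pics/d_side.png

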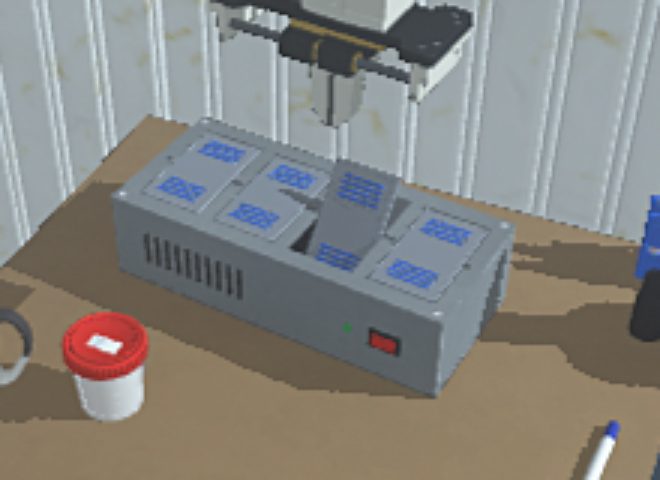

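View pics/d_scene.png

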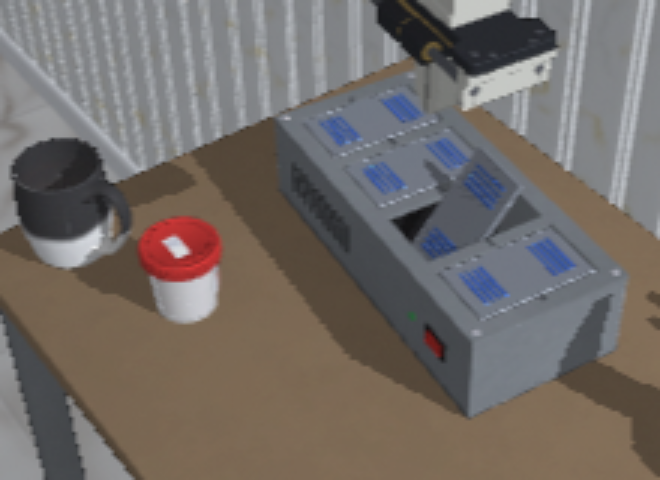

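Panel 3 stands open with its near end down (side crop (345,215)). The arm is clear and the cup and mug look unmoved. I'll measure the tilt from the pads and the depth map.

Run:
```python
from h import *
from scipy.ndimage import binary_erosion
for n,box in [("side",(255,285,150,190)),("scene",(255,297,155,200))]:
    c=load(f"d_{n}.npz");P=[]
    for v in range(box[2],box[3]):
        for u in range(box[0],box[1]):
            if c["z_map"][v,u]<=0: continue
            p=pt(c,u,v);d=p[:2]-C;x=np.cos(A)*d[0]+np.sin(A)*d[1];y=-np.sin(A)*d[0]+np.cos(A)*d[1]
            if abs(y+.039)<.024 and -.03<x<.03 and p[2]<.14: P.append((x,p[2]))
    P=np.array(P)
    s,b=np.polyfit(P[:,0],P[:,1],1)
    r=abs(P[:,1]-s*P[:,0]-b);k=r<.008;s,b=np.polyfit(P[k,0],P[k,1],1)
    print(n,len(P),k.sum(),"tilt",np.arctan(s),"z at pivot",b)
    a=load(f"a_{n}.npz");df=np.abs(a["image"].astype(int)-c["image"]).sum(2)
    print("cup/pen/bottle diffs",[int((df[v0:v1,u0:u1]>60).sum()) for u0,u1,v0,v1 in ([(112,160,190,240),(170,203,203,242),(335,358,238,282),(358,376,190,215)] if n=="side" else [(122,160,155,200),(165,196,180,218),(275,332,280,315),(360,378,235,262)])])
```

```text
side 549 544 tilt 0.8999318556427139 z at pivot 0.09181757682988326
cup/pen/bottle diffs [84, 0, 0, 0]
scene 503 502 tilt 0.895753950774046 z at pivot 0.09435048287435273
cup/pen/bottle diffs [1, 0, 0, 0]
```

Both views give a tilt of 0.90 rad, which is the stop. The bystanders are unchanged in the scene view. The 84 changed pixels at the mug in the side view don't show in the scene view (1 pixel), so they are probably arm shadow. Handing in.

Run:
```python
from cell import robot
import numpy as np
s=robot.observe();print(s["time"],np.round(s["contact_force"],2),np.abs(s["qvel"]).max())
print(robot.hand_in())
```

```text
6.55 [-0.5  -0.64 -0.51] 0.021994721012001964
the job is handed in; nothing more can be done
None
```

Panel 3 is the free one. I pushed its near end down to the stop, and it stands open by itself. The job was handed in at 6.55 s of the 38 s allowed.

- **Finding it:** I pressed the near pads with the fingers shut. Panels 1 and 2 stayed firm at about 19 N and 26 N. Panel 3 gave at about 1 N, so I did not need to press panel 4.
- **Opening it:** the push took about 1 to 2.5 N, and I stopped when the force rose to about 11 N at the stop. I then retracted straight up; the fingertips ended about 0.215 m above the bench.
- **Final checks:** the depth maps give a tilt of 0.90 rad in the side view and 0.896 rad in the scene view, against the 0.7 rad needed. The wrist force was below 1 N, so the arm was touching nothing.
- **Bystanders:** the cup, pen and bottle show no change in either view. The side view had 84 changed pixels around the mug, but the scene view had only 1. I took this for the arm's shadow and did not check it further.

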